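Dock the backup disk

TASK

One of the two look-alike cartridges in the rack holds the backup disk, the other only a light plastic blank: find out by lifting which is the heavy one. Slide the heavy one, black bezel outermost, fully home in the dock, up to its stop, and swing the keeper bar shut behind it until it snaps past its catch. Leave the blank standing in the rack and never push it into the dock; keep both upright and do not shove the other things on the desk.

Things in the scene. Friction and masses are not known exactly. Their poses are not given: they have to be found in the camera images.
- cartridge_a: disk cartridge standing on its long edge, grey, 156 (x) x 35 (y) x 110 (z) mm, black bezel at its front end (-x). Origin: centre of its underside; x toward its rear, z up. Starts in the left (+y of the rack) pocket of the rack, bezel toward the robot. Looks just like the other; one holds a disk (0.63 to 0.80 kg in all), the other a light plastic blank (0.25 kg), by chance. Balances at its middle
- cartridge_b: disk cartridge standing on its long edge, grey, 156 (x) x 35 (y) x 110 (z) mm, black bezel at its front end (-x). Origin: centre of its underside; x toward its rear, z up. Starts in the right (-y of the rack) pocket of the rack, bezel toward the robot. Looks just like the other; one holds a disk (0.63 to 0.80 kg in all), the other a light plastic blank (0.25 kg), by chance. Balances at its middle
- grip_a (a point): middle of the black ribbed grip patches of cartridge_a, 92 mm above its underside, on its centre plane; the patches are 60 mm long (x), 24 mm high, on both sides, 35 mm apart (y)
- grip_b (a point): middle of the black ribbed grip patches of cartridge_b, 92 mm above its underside, on its centre plane; the patches are 60 mm long (x), 24 mm high, on both sides, 35 mm apart (y)
- bezel_a (a point): middle of the black front end (bezel with a pale blank label) of cartridge_a, 78 mm in front of its origin, 55 mm above its underside; this end stays outermost in the dock
- bezel_b (a point): middle of the black front end (bezel with a pale blank label) of cartridge_b, 78 mm in front of its origin, 55 mm above its underside; this end stays outermost in the dock
- rack: fixed light-grey rack, base 178 (x) x 160 (y) x 8 mm. Origin: centre of its underside on the desk; x away from the robot, along the pockets. Two pockets at y +45 and -45 mm: a cartridge stands at z 8 mm between guides that reach z 34 mm (3 mm play each side), a front lip to z 20 mm and a rear wall to z 60 mm. An orange marker is fixed in the trough between them
- dock: fixed dark-grey dock, base 236 x 120 x 12 mm, open at top and front (-x). Origin: on the desk, under the centre of a cartridge that is home; x is the push-in direction. Home: cartridge origin at x 0, y 0, z 12 mm (on the deck), axes along the dock's, its bezel just ahead of the flared mouth. Deck from x -120 mm on. Housing behind the stop is 104 mm high
- dock_mouth (a point): flared mouth of the dock's channel, at deck height (dock x -76, y 0, z 12 mm), 51 mm wide; by x -55 mm it narrows to straight rails 38.5 mm apart (1.75 mm play each side), z 12 to 50 mm, that run to the stop. Bring the cartridge down in front of the mouth (its origin 155 to 165 mm short of home) or, well in line, between the rails (30 to 80 mm short), then slide it in
- dock_stop (a point): stop face, at deck height (dock x 78, y 0, z 12 mm), reached by the cartridge's rear end. A brass spring contact, 16 mm square, sticks 14 mm out of it at 34 to 50 mm above the desk: do not lower the cartridge onto that. Sliding in takes 2 to 7 N of deck friction and spring; at the stop the resistance rises sharply. Let go there, the cartridge stays
- connector (a joint): the spring contact, m pushed in: 0 free; about 0.010 when a cartridge with a disk is home (it goes through the window in the cartridge's rear end and meets the disk). A blank leaves it at 0. It springs back
- keeper (a joint): angle of the keeper bar, rad: 0 shut against its stop, across the channel mouth; 1.57 points along the dock's -x; starts open at 1.8 to 2.3 (out to the right) and stays where it is left. Near 0.15 it meets the spring ball of its catch, about 5 N at the tab to ride over; past it the bar stays shut, 1.5 mm before the bezel of a cartridge that is home
- keeper_tab (a point): middle of the orange finger tab at the free end of the keeper bar, 85 mm above the desk, 86 mm from the hinge. Upright plate, 26 mm along the bar, 8 mm thick, from 38 to 100 mm above the desk. The aluminium bar lies at 33 to 47 mm above the desk
- keeper_hinge (a point): vertical hinge axis of the keeper bar, 40 mm above the desk, on the dock at x -83.5, y -48 mm. Seen from above the bar swings clockwise as it shuts, through the dock's -x; shut, it points along the dock's +y
- mouse: black computer mouse, 111 x 62 x 37 mm, loose bystander, origin at its underside
- calculator: dark desk calculator, 122 x 78 x 15 mm, loose bystander, origin at its underside
- mug: beige mug, 90 mm across, 129 mm with its handle, 94 mm high, loose bystander, origin at its underside
- cards: banded block of white index cards, 78 x 126 x 20 mm, loose bystander, origin at its underside

How it is judged:
By the outcome, as a careful person would: the job done as asked, in the order asked, and still so for the second after the job is handed in, with the robot touching nothing.
It also fails if it takes over 61 s, if anything falls off the work surface, if the arm or the gripper's body presses on something with over 40 N, if the wrist force passes 120 N, or if a joint passes its speed limit or range.

ROBOT

A 6-joint arm with a two-finger parallel gripper is mounted at the origin on a cart in front of the work surface, level with it; the furniture and walls round the work are solid. World frame = base frame: x ahead of the robot, y to its left, z up, the work surface at z = 0. Lengths are in mm, angles in degrees, forces in N, time in s.
With the tool pointing down it reaches from about 250 to 850 mm from the base axis. Payload 12.5 kg.
Tool frame: the origin (TCP) lies between the finger pads; the fingertips stand 14 mm ahead of it and the grasp point (between the pads) lies 5 mm behind it (manip.tcp_to_tips is the distance from the TCP to the fingertips, in mm); z points along the fingers, y is the line along which they close (so a half turn about z gives the same grasp; the last joint's range is limited). The gripper opens to 93 mm and grips with 3 to 60 N. Pads are 15 mm wide; open, the fingers measure 128 mm over their backs; the gripper's body (75 mm by 188 mm) begins 65 mm behind the grasp point.
Start: joints at [-73.774, 20.094, 94.641, -0, 65.266, -4.847], TCP at [197.778, -513.194, 232.633] pointing down, gripper open.
Joint ranges: [-157.81, 157.81], [-45, 120.19], [0.68, 151.7], [-89.99, 269.99], [4.06, 180], [-164.3, 164.3]. Speed limits (degrees/s): [127.2, 127.2, 159.86, 180, 180, 180].

INTERFACE

Orientations are given as a 3x3 rotation matrix whose columns are the frame's x, y, z axes.
In Python, from plant import manip gives the robot as it stands.
- The arm moves only by the tool move_arm, never from a script. Its argument "plan" is text: rows parted by semicolons, each of 5 numbers parted by spaces: the shift along the tool's x, y, z in m, then the turn about the tool's z in degrees, then the opening, from 0 (shut) to 1 (fully open). In form: dx dy dz spin gripper; .... A call has 1 to 5 rows; each row shifts and turns the commanded pose from where the row before left it, along the tool's axes as they then stand; what a row does not reach is not made up. A row lasts 1/12 s, in which the tool goes at most 41.7 mm and 7.16 degrees, less where a joint would pass 70% of its speed; a pose out of reach is approached as far as the arm can. A call is refused whole if a number of a shift passes 0.0417 or a number of a turn 7.16, either way. A call with a gripper value outside its range is refused whole. The fingers move at their own pace and stop on an object; "newtons" is the grip in N (left out, the last holds). Time passes only in rows, so rows that do not move let the fingers close. It gives the time, the measured TCP pose, the force, the opening and the grip force at its end, in the units of the state.
- manip.observe(): the state, without advancing time (a new reading comes with each control period).
- manip.get_image(name): name is "scene" or "top"; returns (picture, depth): 384x512x3 uint8, red, green, blue; 384x512 float32, mm along the optical axis (not along the pixel's ray), 0 where there is no reading.
- manip.camera_info(name): a dict with "vfov" (degrees; the focal length in pixels is half the picture's height over the tangent of half this angle, whatever the lens; pixels are square), "cx", "cy" (the principal point, pixels), "dist" ([k1, k2, p1, p2, k3] as OpenCV has them; the pictures are not rectified), "R" (3x3) and "t" (3): a world point X has camera coordinates R X + t. Camera axes: x right, y down, z forward; pixel columns grow to the right and rows downward; lengths in mm; the calibration is good to about 2 mm. A picture is of the moment at which its call begins. camera_info takes no time and is no camera call.
- manip.close_job(): hands the job in; it is judged then, once.
The state is a dict: "clock": time; "qpos": joint angles; "dq": joint speeds; "effort": joint torques, N m; "eef_pos": TCP position; "tool_rot": TCP orientation; "contact_force": force on the tool from outside, world axes, zero at the start; "wrist_torque": the same for the moment, N m; "opening": finger opening in mm; "grip_force": force on a finger pad.
Only numpy, scipy, OpenCV 4.12 (cv2) and the standard library are available. Lean on these libraries where they do the work, as an engineer would, in place of code of your own. Each camera call takes 0.05 s, during which the arm holds its last target. There are 200 camera calls.

## Working session

There is one attempt and no reset: what is moved stays moved. The work goes in short steps, Python scripts to look and compute and a tool call to move; the robot and the scene stay as the last step left them, time stands still between calls to the robot, and variables do not carry over. Pictures are saved under pics/ and viewed, at most 13 in all, crops included, and the job is handed in when it is done.

Besides the shell and the picture viewer there is one more tool, called by a JSON object that holds its "name" and its "arguments". move_arm: Moves the arm, as the interface text tells. Its arguments: {"type":"object","properties":{"plan":{"type":"string"},"newtons":{"type":"number"}},"required":["plan"]}

```bash
ls; mkdir -p pics
python3 - <<'E'
from plant import manip
import cv2,numpy as np
for n in("scene","top"):
    p,d=manip.get_image(n); cv2.imwrite(f"pics/{n}0.png",p[:,:,::-1]); np.savez(f"/tmp/{n}0.npz",p=p,d=d)
    print(n,manip.camera_info(n))
print(manip.observe(),manip.tcp_to_tips)
E
```

```text
pics
scene {'vfov': 49.56884622270377, 'cx': 249.8729615458472, 'cy': 191.5690665488638, 'dist': array([-0.15209235,  0.        ,  0.        ,  0.        ,  0.        ]), 'R': array([[-0.88155365, -0.47195307,  0.01111139],
       [-0.34501049,  0.62801713, -0.69754014],
       [ 0.32222806, -0.6187526 , -0.71645955]]), 't': array([ 421.47252049,  330.69800957, 1318.32887103])}
top {'vfov': 47.737464739278224, 'cx': 249.32188761326262, 'cy': 194.57300149320764, 'dist': array([0.02041245, 0.        , 0.        , 0.        , 0.        ]), 'R': array([[-0.20222111, -0.97933522,  0.00302484],
       [-0.90256727,  0.18516889, -0.3886963 ],
       [ 0.38010387, -0.08133272, -0.92136097]]), 't': array([  37.8265267 ,  539.70070569, 1357.92767044])}
{'clock': 0.1, 'qpos': array([-7.37724394e+01,  2.01203409e+01,  9.46723794e+01,  5.92311563e-04,
        6.52629750e+01, -4.84818408e+00]), 'dq': array([ 0.02278195, -0.02367007, -0.13969895,  0.074731  , -0.04229264,
       -0.0383821 ]), 'effort': array([ 1.32654191e-04, -4.98028421e+01, -2.85704488e+01,  6.99633546e-02,
        2.38825358e-02, -2.72782688e-05]), 'eef_pos': array([ 197.72098466, -512.93485354,  232.16993379]), 'tool_rot': array([[ 9.33107420e-01,  3.59597656e-01, -2.62632167e-04],
       [ 3.59597740e-01, -9.33106955e-01,  9.35963865e-04],
       [ 9.15065102e-05, -9.67796760e-04, -9.99999527e-01]]), 'contact_force': array([-0.70153057,  0.26821833, -0.16010971]), 'wrist_torque': array([0.03024201, 0.03205774, 0.01497866]), 'grip_force': 0.0, 'opening': 92.90589338825534} 14.0
```

View pics/top0.png

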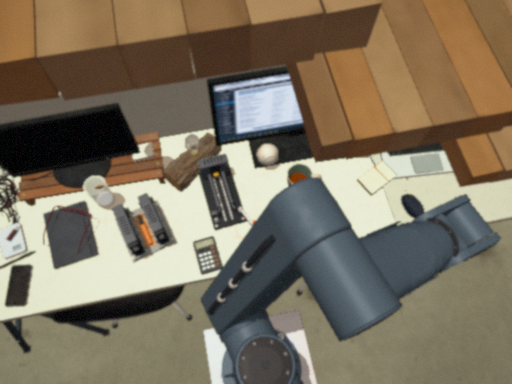

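View pics/scene0.png

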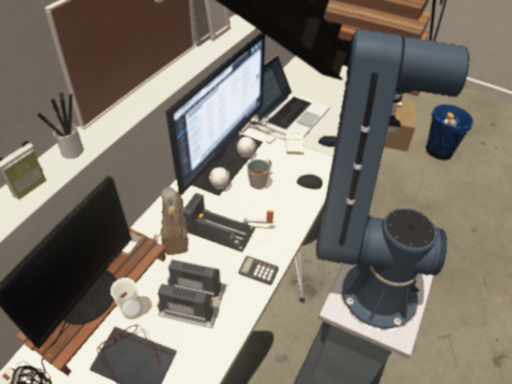

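The top view shows the rack at about (145,228) with two cartridges and the orange marker between them. The dock is at about (222,190) with its mouth toward (240,222), and the calculator at (206,255). Next I'll make a rectified height and colour map.

```bash
cat > h.py <<'E'
import numpy as np,cv2
from plant import manip
def cloud(n,p=None,d=None):
    """world points HxWx3 and picture"""
    if p is None: p,d=manip.get_image(n)
    c=manip.camera_info(n); f=192/np.tan(np.radians(c['vfov']/2))
    K=np.array([[f,0,c['cx']],[0,f,c['cy']],[0,0,1]])
    v,u=np.mgrid[:384,:512]
    q=cv2.undistortPoints(np.stack([u,v],-1).reshape(-1,1,2).astype(float),K,c['dist']).reshape(384,512,2)
    X=np.dstack([q,np.ones((384,512))])*d[...,None]
    W=(X-c['t'])@c['R']; W[d==0]=np.nan
    return W,p
def project(n,P):
    c=manip.camera_info(n); f=192/np.tan(np.radians(c['vfov']/2))
    K=np.array([[f,0,c['cx']],[0,f,c['cy']],[0,0,1]])
    return cv2.projectPoints(np.array(P,float).reshape(-1,1,3),cv2.Rodrigues(c['R'])[0],c['t'],K,c['dist'])[0].reshape(-1,2)
E
python3 - <<'E'
from h import *
for n,(x0,x1,y0,y1) in (("top",(90,330,130,290)),("scene",(90,340,130,360))):
    z=np.load(f"/tmp/{n}0.npz"); W,p=cloud(n,z['p'],z['d'])
    c=cv2.resize(p[y0:y1,x0:x1,::-1],None,fx=800/(x1-x0) if n=="top" else 2.6,fy=800/(x1-x0) if n=="top" else 2.6,interpolation=cv2.INTER_CUBIC)
    cv2.imwrite(f"pics/{n}c.png",c); print(c.shape)
    w=W.reshape(-1,3); ok=(w[:,2]>-15)&(w[:,2]<300)
    # desk level
    s=w[(abs(w[:,2])<15)]; print(n,"desk z",np.nanmedian(s[:,2]))
    for u,v in ((124,228),(153,213),(222,190),(206,255),(238,212)) if n=="top" else ((185,305),(195,275),(215,230),(258,270),(270,216),(125,297)): print((u,v),W[v,u].round())
E
```

```text
(533, 800, 3)
top desk z 1.778358351265086
(124, 228) [498. 351. 120.]
(153, 213) [531. 253. 121.]
(222, 190) [612.  14.  17.]
(206, 255) [388. 110.   7.]
(238, 212) [518. -27.  13.]
(598, 650, 3)
scene desk z -0.2752904998514881
(185, 305) [501. 362.  75.]
(195, 275) [519. 275. 105.]
(215, 230) [591.  49.  33.]
(258, 270) [388. 111.  11.]
(270, 216) [437. -70.  73.]
(125, 297) [692. 419.  42.]
```

View pics/topc.png

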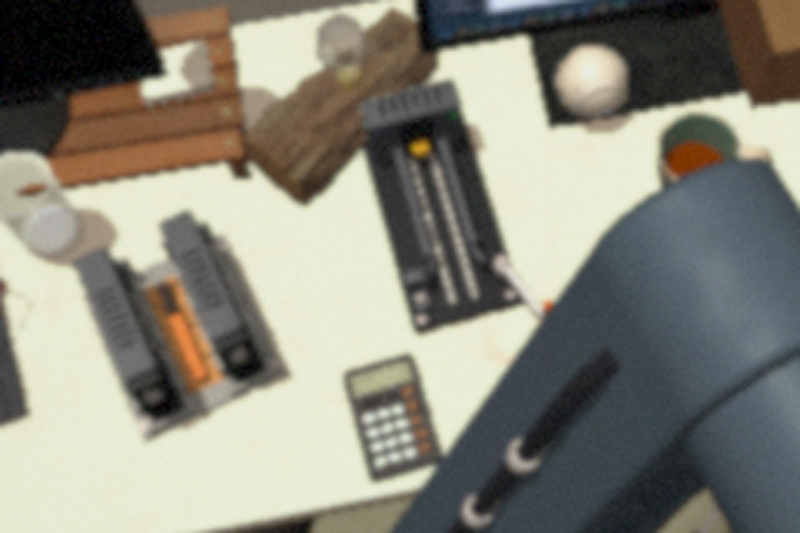

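View pics/scenec.png

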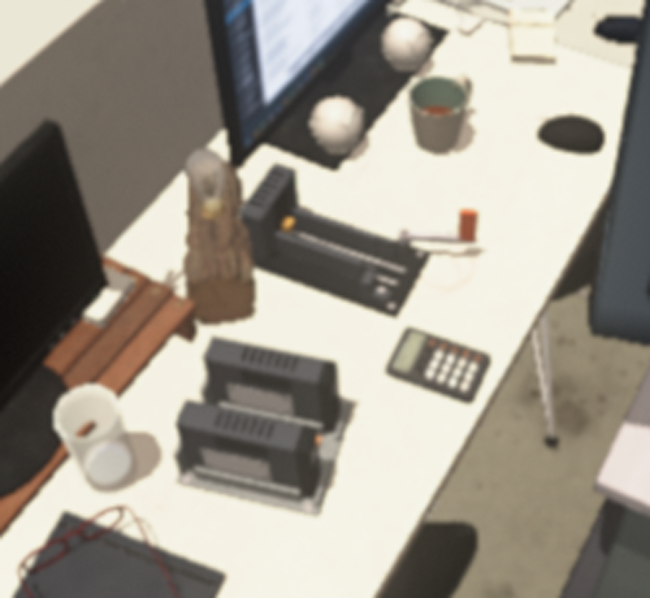

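Run:
```python
from h import *
for n in("top","scene"):
    z=np.load(f"/tmp/{n}0.npz"); W,p=cloud(n,z['p'],z['d']); v=p.max(-1)
    def rect(name,m):
        P=W[m]; 
        l,lab,st,ce=cv2.connectedComponentsWithStats(m.astype(np.uint8),connectivity=4)
        for k in range(1,l):
            if st[k,4]<40: continue
            P=W[lab==k]; r=cv2.minAreaRect(P[:,:2].astype(np.float32)); b=cv2.boxPoints(r)
            print(n,name,st[k,4],"zmed",np.median(P[:,2]).round(1),"c",np.round(r[0],1),"wh",np.round(r[1],1),"a",round(r[2],1))
    x,y,h=W[...,0],W[...,1],W[...,2]
    roi=(x>350)&(x<650)&(y>150)&(y<460)
    rect("cart tops",roi&(h>109)&(h<128))
    d=(x>430)&(x<760)&(y>-110)&(y<110)&(v<110)
    rect("dock base",d&(h<30)&(h>4)); rect("dock all",d&(h<120)&(h>4));rect("housing",d&(h>94)&(h<115))
    o=(p[...,0]>150)&(p[...,1]<110)&(p[...,2]<90)&(x>350)&(x<600)&(y<0)&(y>-200)&(h<115)
    print("orange",o.sum(),np.nanmedian(W[o],0).round(1), W[o][:,:].min(0).round() if o.any() else '',W[o].max(0).round() if o.any() else '')
```

```text
top cart tops 52 zmed 119.5 c [636.  423.4] wh [14.  56.8] a 14.2
top cart tops 482 zmed 118.5 c [531.5 261.1] wh [157.5  35.9] a 15.5
top cart tops 504 zmed 118.7 c [508.3 347. ] wh [156.4  35.8] a 15.2
top dock base 1093 zmed 12.7 c [591.2  20.4] wh [232.2 119.4] a 4.7
top dock all 2271 zmed 30.3 c [625.6  22.8] wh [197.4 312.8] a 76.9
top housing 95 zmed 108.4 c [754.4 -51.4] wh [114.3  10.4] a 89.3
top housing 269 zmed 103.8 c [689.5  29.1] wh [39.9 99.1] a 1.8
orange 2 [441.8 -69.8  99.6] [440. -72.  99.] [443. -68. 100.]
scene cart tops 544 zmed 116.7 c [531.6 263.1] wh [156.3  37.1] a 15.4
scene cart tops 602 zmed 116.2 c [508.1 349.7] wh [156.6  37.6] a 15.1
scene cart tops 60 zmed 118.7 c [635.8 432.9] wh [54.9 15.7] a 83.1
scene dock base 864 zmed 11.8 c [587.6  24.9] wh [219.2 110.6] a 5.3
scene dock all 118 zmed 108.2 c [753.7 -49.7] wh [119.7  10. ] a 89.2
scene dock all 1727 zmed 29.6 c [603.1  37.2] wh [254.4 128.7] a 6.3
scene housing 94 zmed 107.1 c [753.  -49.7] wh [119.7  10. ] a 88.4
scene housing 203 zmed 101.7 c [688.3  32. ] wh [35.4 97.6] a 3.0
orange 14 [439.7 -66.7  88.7] [431. -72.  53.] [446. -64.  97.]
```

Run:
```python
from h import *
M={}
for n in("top","scene"):
    z=np.load(f"/tmp/{n}0.npz"); W,p=cloud(n,z['p'],z['d'])
    for x,y,h in W.reshape(-1,3):
        if 300<x<850 and -300<y<500 and h<900: 
            k=(int(x//50)*50,int(y//50)*50); M.setdefault(k,[]).append(h)
print("y:",list(range(-300,500,50)))
for x in range(800,290,-50): print(x,[int(np.percentile(M[(x,y)],97)) if (x,y) in M else None for y in range(-300,500,50)])
```

```text
y: [-300, -250, -200, -150, -100, -50, 0, 50, 100, 150, 200, 250, 300, 350, 400, 450]
800 [512, 505, 505, 506, 506, 505, 505, 505, 505, 505, 505, 652, 654, 644, 614, 610]
750 [503, 503, 503, 503, 503, 502, 504, 505, 506, 506, 505, 504, 560, 504, 504, 504]
700 [74, 337, 111, 79, 166, 396, 299, 196, 187, 104, 75, 75, 74, 81, 93, 95]
650 [664, 698, 724, 81, 5, 105, 108, 105, 106, 107, 83, 73, 73, 131, 134, 133]
600 [721, 708, 742, 770, 6, 51, 52, 45, 89, 92, 9, 120, 58, 81, 132, 128]
550 [674, 709, 750, 781, 788, 52, 51, 16, 5, 6, 37, 122, 119, 120, 6, 46]
500 [681, 711, 744, 7, 7, 51, 51, 52, 5, 5, 120, 122, 122, 121, 6, 18]
450 [3, 2, 3, 3, 49, 43, 17, 26, 5, 6, 120, 120, 122, 118, 5, 18]
400 [3, 3, 3, 2, 98, 4, 5, 16, 18, 5, 8, 15, 119, 34, 6, 5]
350 [2, 3, 2, 2, 2, 2, 5, 18, 18, 5, 5, 5, 5, 5, 5, 6]
300 [0, 1, 2, 2, 1, 1, 1, 16, 16, 5, 4, 5, 4, 4, 5, 5]
```

{"name": "move_arm", "arguments": {"plan": "0 0 0 5.87 0.65; 0.0239 -0.03 0 0 0.65; 0.0239 -0.03 0 0 0.65; 0.0239 -0.03 0 0 0.65; 0.0239 -0.03 0 0 0.65"}}

```text
clock: 0.52
eef_pos: [258.7, -370.6, 232.3]
tool_rot: [[0.965, 0.262, -0.0], [0.262, -0.965, 0.001], [-0.0, -0.001, -1.0]]
contact_force: [2.1, -0.9, 0.3]
opening: 64.5
grip_force: 0.0
```

{"name": "move_arm", "arguments": {"plan": "0.0239 -0.03 0 0 0.65; 0.0239 -0.03 0 0 0.65; 0.0239 -0.03 0 0 0.65; 0.0239 -0.03 0 0 0.65; 0.0239 -0.03 0 0 0.65"}}

```text
clock: 0.93
eef_pos: [334.7, -194.4, 232.6]
tool_rot: [[0.965, 0.262, -0.0], [0.262, -0.965, 0.0], [0.0, -0.0, -1.0]]
contact_force: [1.5, -0.1, 0.6]
opening: 60.4
grip_force: 0.0
```

{"name": "move_arm", "arguments": {"plan": "0.0239 -0.03 0 0 0.65; 0.0239 -0.03 0 0 0.65; 0.0239 -0.03 0 0 0.65; 0.0239 -0.03 0 0 0.65; 0.0239 -0.03 0 0 0.65"}}

```text
clock: 1.35
eef_pos: [410.7, -18.1, 232.6]
tool_rot: [[0.965, 0.262, 0.0], [0.262, -0.965, -0.0], [0.0, 0.0, -1.0]]
contact_force: [0.4, -0.3, 0.3]
opening: 60.5
grip_force: 0.0
```

{"name": "move_arm", "arguments": {"plan": "0.0239 -0.03 0 0 0.65; 0.0239 -0.03 0 0 0.65; 0.0239 -0.03 0 0 0.65; 0.0239 -0.03 0 0 0.65; 0.0239 -0.03 0 0 0.65"}}

```text
clock: 1.77
eef_pos: [486.7, 158.0, 232.4]
tool_rot: [[0.965, 0.263, -0.0], [0.263, -0.965, -0.0], [-0.0, 0.0, -1.0]]
contact_force: [-0.5, -1.4, 0.2]
opening: 60.2
grip_force: 0.0
```

{"name": "move_arm", "arguments": {"plan": "0.0239 -0.03 0 0 0.65; 0.0239 -0.03 0 0 0.65; 0 0 0 0 0.65; 0 0 0 0 0.65"}}

```text
clock: 2.1
eef_pos: [516.7, 227.6, 231.7]
tool_rot: [[0.964, 0.264, -0.001], [0.264, -0.964, -0.0], [-0.001, 0.0, -1.0]]
contact_force: [0.3, -0.2, -0.1]
opening: 60.6
grip_force: 0.0
```

{"name": "move_arm", "arguments": {"plan": "0.0234 -0.0293 0 0 0.65; 0 0 0.034 0 0.65; 0 0 0.034 0 0.65; 0 0 0.034 0 0.65; 0 0 0.034 0 0.65"}}

```text
clock: 2.52
eef_pos: [531.3, 259.6, 95.4]
tool_rot: [[0.965, 0.262, -0.0], [0.262, -0.965, -0.0], [-0.0, 0.0, -1.0]]
contact_force: [0.3, -0.1, -1.5]
opening: 60.5
grip_force: 0.0
```

{"name": "move_arm", "arguments": {"plan": "0 0 0 0 0.65; 0 0 0 0 0.65"}}

```text
clock: 2.68
eef_pos: [531.1, 259.7, 96.2]
tool_rot: [[0.965, 0.261, -0.003], [0.261, -0.965, -0.001], [-0.003, 0.0, -1.0]]
contact_force: [1.1, 0.0, 1.5]
opening: 60.4
grip_force: 0.0
```

{"name": "move_arm", "arguments": {"plan": "0 0 0 0 0.3; 0 0 0 0 0.3; 0 0 0 0 0.3; 0 0 0 0 0.3; 0 0 0 0 0.3", "newtons": 45}}

```text
clock: 3.1
eef_pos: [532.3, 260.9, 97.8]
tool_rot: [[0.965, 0.262, 0.002], [0.262, -0.965, 0.001], [0.002, -0.0, -1.0]]
contact_force: [-2.2, -0.1, 6.4]
opening: 34.5
grip_force: 45.0
```

{"name": "move_arm", "arguments": {"plan": "0 0 -0.006 0 0.3; 0 0 -0.006 0 0.3; 0 0 0 0 0.3; 0 0 0 0 0.3; 0 0 0 0 0.3"}}

```text
clock: 3.52
eef_pos: [531.7, 260.8, 108.5]
tool_rot: [[0.965, 0.262, -0.0], [0.262, -0.965, -0.0], [-0.0, -0.0, -1.0]]
contact_force: [-0.5, 0.0, -2.5]
opening: 34.7
grip_force: 45.0
```

{"name": "move_arm", "arguments": {"plan": "0 0 0 0 0.3; 0 0 0 0 0.3; 0 0 0 0 0.3; 0 0 0 0 0.3; 0 0 0 0 0.3"}}

```text
clock: 3.93
eef_pos: [531.8, 260.8, 108.6]
tool_rot: [[0.965, 0.262, -0.0], [0.262, -0.965, -0.0], [-0.0, 0.0, -1.0]]
contact_force: [-0.1, -0.3, -1.3]
opening: 34.6
grip_force: 45.0
```

{"name": "move_arm", "arguments": {"plan": "0 0 -0.004 0 0.3; 0 0 0 0 0.3; 0 0 0 0 0.3; 0 0 0 0 0.3"}}

```text
clock: 4.27
eef_pos: [531.8, 260.8, 112.8]
tool_rot: [[0.965, 0.262, 0.0], [0.262, -0.965, 0.0], [0.0, -0.0, -1.0]]
contact_force: [0.1, 0.1, -2.6]
opening: 34.6
grip_force: 45.0
```

{"name": "move_arm", "arguments": {"plan": "0 0 0.006 0 0.3; 0 0 0.006 0 0.3; 0 0 0.0035 0 0.3; 0 0 0 0 0.3; 0 0 0 0 0.3"}}

```text
clock: 4.68
eef_pos: [531.5, 260.7, 97.7]
tool_rot: [[0.965, 0.262, -0.001], [0.262, -0.965, -0.0], [-0.001, 0.0, -1.0]]
contact_force: [-7.5, -2.1, 12.4]
opening: 35.1
grip_force: 45.0
```

{"name": "move_arm", "arguments": {"plan": "0 0 0 0 0.65; 0 0 0 0 0.65; 0 0 0 0 0.65; 0 0 0 0 0.65; 0 0 -0.02 0 0.65"}}

```text
clock: 5.1
eef_pos: [530.1, 260.1, 114.1]
tool_rot: [[0.965, 0.262, -0.005], [0.262, -0.965, -0.002], [-0.006, 0.001, -1.0]]
contact_force: [-0.4, -0.3, -0.9]
opening: 59.5
grip_force: 0.0
```

{"name": "move_arm", "arguments": {"plan": "0 0 -0.03 0 0.65; 0 0 -0.02 0 0.65; 0 -0.03 0 0 0.65; 0 -0.03 0 0 0.65; 0 -0.0295 0 0 0.65"}}

```text
clock: 5.52
eef_pos: [508.2, 348.1, 167.5]
tool_rot: [[0.965, 0.261, 0.001], [0.261, -0.965, 0.0], [0.001, -0.0, -1.0]]
contact_force: [1.2, 0.1, -0.3]
opening: 60.6
grip_force: 0.0
```

{"name": "move_arm", "arguments": {"plan": "0 0 0 0 0.65; 0 0 0 0 0.65"}}

```text
clock: 5.68
eef_pos: [507.8, 348.1, 166.8]
tool_rot: [[0.964, 0.264, -0.0], [0.264, -0.964, -0.0], [-0.0, 0.0, -1.0]]
contact_force: [0.2, -0.4, -0.2]
opening: 60.4
grip_force: 0.0
```

{"name": "move_arm", "arguments": {"plan": "0 0 0.035 0 0.65; 0 0 0.034 0 0.65; 0 0 0 0 0.65; 0 0 0 0 0.65"}}

```text
clock: 6.02
eef_pos: [508.0, 345.9, 97.3]
tool_rot: [[0.965, 0.261, -0.003], [0.261, -0.965, -0.002], [-0.003, 0.001, -1.0]]
contact_force: [-0.3, -0.2, 0.1]
opening: 60.8
grip_force: 0.0
```

{"name": "move_arm", "arguments": {"plan": "0 0 0 0 0.3; 0 0 0 0 0.3; 0 0 0 0 0.3; 0 0 0 0 0.3; 0 0 0 0 0.3", "newtons": 55}}

```text
clock: 6.43
eef_pos: [508.7, 347.4, 99.2]
tool_rot: [[0.965, 0.262, 0.001], [0.262, -0.965, 0.001], [0.002, -0.0, -1.0]]
contact_force: [-1.4, -0.3, 4.8]
opening: 34.7
grip_force: 55.0
```

{"name": "move_arm", "arguments": {"plan": "0 0 -0.008 0 0.3; 0 0 -0.008 0 0.3; 0 0 0 0 0.3; 0 0 0 0 0.3; 0 0 0 0 0.3"}}

```text
clock: 6.85
eef_pos: [508.0, 347.0, 113.8]
tool_rot: [[0.965, 0.262, -0.001], [0.262, -0.965, -0.0], [-0.001, 0.0, -1.0]]
contact_force: [-0.7, -0.1, -8.2]
opening: 34.9
grip_force: 55.0
```

{"name": "move_arm", "arguments": {"plan": "0 0 0 0 0.3; 0 0 0 0 0.3; 0 0 0 0 0.3; 0 0 0 0 0.3; 0 0 0 0 0.3"}}

```text
clock: 7.27
eef_pos: [508.3, 347.1, 114.0]
tool_rot: [[0.965, 0.262, -0.0], [0.262, -0.965, -0.0], [-0.0, 0.0, -1.0]]
contact_force: [0.6, 0.5, -8.6]
opening: 34.5
grip_force: 55.0
```

{"name": "move_arm", "arguments": {"plan": "0 0 -0.032 0 0.3; 0 0 -0.032 0 0.3; 0 0 -0.032 0 0.3; 0 0 -0.032 0 0.3; 0 0 0 0 0.3"}}

```text
clock: 7.68
eef_pos: [510.5, 348.4, 249.0]
tool_rot: [[0.965, 0.262, 0.009], [0.262, -0.965, 0.005], [0.01, -0.003, -1.0]]
contact_force: [0.7, -0.8, -5.7]
opening: 34.7
grip_force: 55.0
```

Run:
```python
from h import *
for n in("top","scene"):
    W,p=cloud(n); np.savez(f"/tmp/{n}1.npz",W=W,p=p); v=p.max(-1)
    x,y,h=W[...,0],W[...,1],W[...,2]
    d=(x>430)&(x<720)&(y>-110)&(y<110)
    def show(name,m):
        l,lab,st,ce=cv2.connectedComponentsWithStats(m.astype(np.uint8),connectivity=8)
        for k in range(1,l):
            if st[k,4]<30: continue
            P=W[lab==k]; r=cv2.minAreaRect(P[:,:2].astype(np.float32)); print(n,name,st[k,4],np.round(r[0],1),np.round(r[1],1),round(r[2],1))
    show("base",d&(v<110)&(h<30)&(h>4)); show("housing",d&(v<120)&(h>94)&(h<115)); show("rails",d&(h>42)&(h<58)&(x<665)&(x>520))
    o=(p[...,0]>140)&(p[...,1]<100)&(p[...,2]<80)&(x>350)&(x<600)&(y<0)&(y>-200)&(h<115)
    print("orange",o.sum(),np.nanmedian(W[o],0).round(1),W[o&(h>92)].mean(0).round(1))
c=np.load("/tmp/top1.npz")['p'][140:290,170:330,::-1]
cv2.imwrite("pics/top1.png",cv2.resize(c,None,fx=4,fy=4,interpolation=cv2.INTER_CUBIC))
```

```text
top base 1184 [590.1  19.9] [231.2 120.2] 4.7
top housing 282 [689.9  29.2] [42.2 98.6] 8.0
top housing 44 [702.5  99.5] [25.6 41.4] 68.6
top rails 106 [592.8  -6.3] [142.9  10.8] 5.4
top rails 101 [593.2  42.6] [145.    9.7] 5.1
orange 6 [435.7 -69.9  94.2] [434.9 -70.1  96. ]
scene base 733 [569.5  21.4] [185.2 113.8] 4.9
scene rails 44 [554.5  -7.2] [57.6  9.8] 7.3
scene rails 87 [567.8  47.1] [ 31.4 100.3] 80.0
orange 38 [437.5 -68.1  75.6] [436.6 -67.1  96.9]
```

View pics/top1.png

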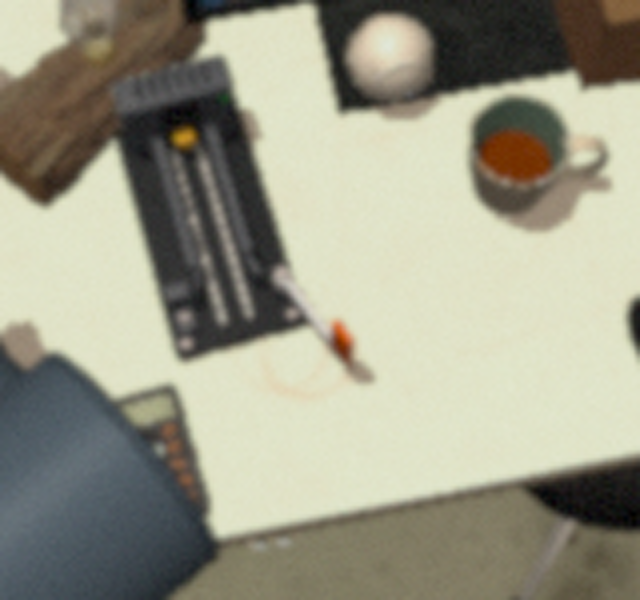

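{"name": "move_arm", "arguments": {"plan": "-0.0162 0.031 0 0 0.3; -0.0162 0.031 0 0 0.3; -0.0162 0.031 0 0 0.3; -0.0162 0.031 0 0 0.3; -0.0162 0.031 0 0 0.3"}}

```text
clock: 8.2
eef_pos: [469.0, 174.6, 239.5]
tool_rot: [[0.965, 0.263, -0.004], [0.263, -0.965, -0.001], [-0.004, 0.0, -1.0]]
contact_force: [1.4, 0.5, -6.8]
opening: 34.8
grip_force: 54.9
```

{"name": "move_arm", "arguments": {"plan": "-0.0162 0.031 0 0 0.3; -0.0162 0.031 0 0 0.3; -0.0162 0.031 0 0 0.3; -0.0162 0.031 0 0 0.3; -0.0162 0.031 0 0 0.3"}}

```text
clock: 8.62
eef_pos: [431.5, 4.2, 240.0]
tool_rot: [[0.965, 0.263, -0.004], [0.263, -0.965, 0.0], [-0.003, -0.001, -1.0]]
contact_force: [1.1, -0.8, -8.4]
opening: 34.5
grip_force: 54.9
```

{"name": "move_arm", "arguments": {"plan": "0 0 0 5.1 0.3; 0 0 0 5.1 0.3; 0 0 0 0 0.3; 0 0 0 0 0.3; 0 0 0 0 0.3"}}

```text
clock: 9.03
eef_pos: [432.8, 5.8, 241.1]
tool_rot: [[0.996, 0.091, -0.002], [0.091, -0.996, 0.0], [-0.002, -0.0, -1.0]]
contact_force: [0.3, 0.4, -7.9]
opening: 34.9
grip_force: 54.9
```

{"name": "move_arm", "arguments": {"plan": "0 0 0.034 0 0.3; 0 0 0.034 0 0.3; 0 0 0.034 0 0.3; 0 0 0.033 0 0.3; 0 0 0 0 0.3"}}

```text
clock: 9.45
eef_pos: [430.3, 6.1, 102.5]
tool_rot: [[0.996, 0.09, -0.008], [0.09, -0.996, 0.001], [-0.008, -0.001, -1.0]]
contact_force: [-1.3, 0.3, -6.9]
opening: 34.6
grip_force: 55.0
```

{"name": "move_arm", "arguments": {"plan": "0 0 0 0 0.3; 0 0 0 0 0.3"}}

```text
clock: 9.62
eef_pos: [434.1, 5.7, 108.3]
tool_rot: [[0.996, 0.089, 0.001], [0.089, -0.996, -0.0], [0.001, 0.0, -1.0]]
contact_force: [0.7, -1.0, -7.3]
opening: 34.7
grip_force: 55.0
```

Run:
```python
from h import *
o=manip.observe();print(o['eef_pos'],o['contact_force'])
P,d=manip.get_image("scene"); W,p=cloud("scene",P,d)
x,y,h=W[...,0],W[...,1],W[...,2]
cv2.imwrite("pics/s2.png",cv2.resize(p[150:310,170:330,::-1],None,fx=3.7,fy=3.7,interpolation=cv2.INTER_CUBIC))
W,p=cloud("top"); x,y,h=W[...,0],W[...,1],W[...,2]
m=(x>490)&(x<520)&(y>-60)&(y<80)&(h>112)&(h<130); print(m.sum(), W[m].min(0) if m.any() else 0, W[m].max(0) if m.any() else 0)
```

```text
[434.13145002   5.68383602 108.30871764] [ 0.69107144 -0.99920929 -7.29115997]
0 0 0
```

View pics/s2.png

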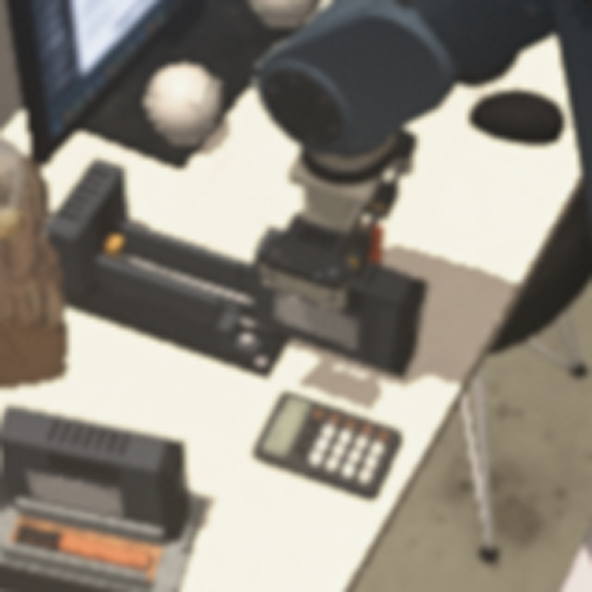

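{"name": "move_arm", "arguments": {"plan": "0 0 0.0025 0 0.3; 0 0 0 0 0.3; 0 0 0 0 0.3; 0 0 0 0 0.3"}}

```text
clock: 10.05
eef_pos: [433.4, 5.5, 105.0]
tool_rot: [[0.996, 0.087, 0.001], [0.087, -0.996, -0.0], [0.001, 0.0, -1.0]]
contact_force: [-0.3, 0.3, -7.6]
opening: 34.6
grip_force: 55.0
```

{"name": "move_arm", "arguments": {"plan": "0 0 0.0015 0 0.3; 0 0 0 0 0.3; 0 0 0 0 0.3; 0 0 0 0 0.3"}}

```text
clock: 10.38
eef_pos: [433.3, 5.5, 103.1]
tool_rot: [[0.996, 0.087, -0.0], [0.087, -0.996, 0.0], [-0.0, -0.0, -1.0]]
contact_force: [-0.4, 0.2, -7.4]
opening: 34.7
grip_force: 55.0
```

{"name": "move_arm", "arguments": {"plan": "0.012 0 0 0 0.3; 0.012 0 0 0 0.3; 0.012 0 0 0 0.3; 0 0 0 0 0.3; 0 0 0 0 0.3"}}

```text
clock: 10.8
eef_pos: [469.2, 8.6, 103.0]
tool_rot: [[0.996, 0.087, 0.0], [0.087, -0.996, -0.0], [0.0, 0.0, -1.0]]
contact_force: [0.7, -3.1, -7.3]
opening: 34.7
grip_force: 55.0
```

{"name": "move_arm", "arguments": {"plan": "0.01 0 0 0 0.3; 0.01 0 0 0 0.3; 0 0 0 0 0.3; 0 0 0 0 0.3"}}

```text
clock: 11.13
eef_pos: [488.9, 10.2, 103.1]
tool_rot: [[0.996, 0.087, 0.0], [0.087, -0.996, -0.0], [0.0, 0.0, -1.0]]
contact_force: [2.0, -3.3, -7.0]
opening: 34.7
grip_force: 55.0
```

{"name": "move_arm", "arguments": {"plan": "0 0.0015 0 0 0.3; 0.01 0 0 0 0.3; 0.01 0 0 0 0.3; 0 0 0 0 0.3; 0 0 0 0 0.3"}}

```text
clock: 11.55
eef_pos: [509.3, 10.7, 103.5]
tool_rot: [[0.996, 0.087, 0.002], [0.087, -0.996, 0.0], [0.002, -0.0, -1.0]]
contact_force: [1.9, 0.6, -2.3]
opening: 34.6
grip_force: 55.0
```

```bash
python3 -c "
from plant import manip
o=manip.observe();print(o['eef_pos'],o['contact_force'],o['wrist_torque'])"
```

```text
[509.31556166  10.71310288 103.48966282] [ 1.94431978  0.59037398 -2.2948409 ] [ 0.1714731  -0.44633914 -0.00845957]
```

{"name": "move_arm", "arguments": {"plan": "0.01 0 0 0 0.3; 0.01 0 0 0 0.3; 0.01 0 0 0 0.3; 0.01 0 0 0 0.3; 0 0 0 0 0.3"}}

```text
clock: 11.97
eef_pos: [549.2, 14.2, 103.3]
tool_rot: [[0.996, 0.087, -0.0], [0.087, -0.996, 0.0], [-0.0, -0.0, -1.0]]
contact_force: [0.7, 0.1, 1.1]
opening: 34.5
grip_force: 55.0
```

{"name": "move_arm", "arguments": {"plan": "0.008 0 0 0 0.3; 0.008 0 0 0 0.3; 0.006 0 0 0 0.3; 0 0 0 0 0.3; 0 0 0 0 0.3"}}

```text
clock: 12.38
eef_pos: [571.8, 16.1, 103.5]
tool_rot: [[0.996, 0.087, 0.002], [0.087, -0.996, 0.0], [0.002, 0.0, -1.0]]
contact_force: [2.2, 0.7, -0.9]
opening: 34.8
grip_force: 55.0
```

{"name": "move_arm", "arguments": {"plan": "0.005 0 0 0 0.3; 0.005 0 0 0 0.3; 0 0 0 0 0.3; 0 0 0 0 0.3"}}

```text
clock: 12.72
eef_pos: [581.3, 17.0, 103.2]
tool_rot: [[0.996, 0.087, 0.001], [0.087, -0.996, 0.0], [0.001, 0.0, -1.0]]
contact_force: [-1.1, -0.2, -0.1]
opening: 34.7
grip_force: 55.0
```

{"name": "move_arm", "arguments": {"plan": "0.003 0 0 0 0.3; 0.003 0 0 0 0.3; 0 0 0 0 0.3; 0 0 0 0 0.3"}}

```text
clock: 13.05
eef_pos: [587.1, 17.5, 103.2]
tool_rot: [[0.996, 0.087, 0.0], [0.087, -0.996, 0.0], [0.0, 0.0, -1.0]]
contact_force: [-2.0, -0.5, -1.0]
opening: 34.6
grip_force: 55.0
```

{"name": "move_arm", "arguments": {"plan": "0.002 0 0 0 0.3; 0 0 0 0 0.3; 0 0 0 0 0.3; 0 0 0 0 0.3"}}

```text
clock: 13.38
eef_pos: [588.8, 17.6, 103.1]
tool_rot: [[0.996, 0.087, -0.0], [0.087, -0.996, 0.0], [-0.0, -0.0, -1.0]]
contact_force: [-2.3, -0.2, -2.6]
opening: 34.7
grip_force: 55.0
```

{"name": "move_arm", "arguments": {"plan": "0.002 0 0 0 0.3; 0 0 0 0 0.3; 0 0 0 0 0.3"}}

```text
clock: 13.63
eef_pos: [590.9, 17.8, 103.1]
tool_rot: [[0.996, 0.087, 0.0], [0.087, -0.996, 0.0], [0.0, -0.0, -1.0]]
contact_force: [-2.4, 0.0, -1.8]
opening: 34.9
grip_force: 55.0
```

{"name": "move_arm", "arguments": {"plan": "0.0015 0 0 0 0.3; 0 0 0 0 0.3; 0 0 0 0 0.3"}}

```text
clock: 13.88
eef_pos: [592.4, 18.0, 103.1]
tool_rot: [[0.996, 0.087, 0.0], [0.087, -0.996, 0.0], [0.0, -0.0, -1.0]]
contact_force: [-3.9, -0.3, -1.9]
opening: 34.7
grip_force: 55.0
```

{"name": "move_arm", "arguments": {"plan": "0.0015 0 0 0 0.3; 0 0 0 0 0.3; 0 0 0 0 0.3"}}

```text
clock: 14.13
eef_pos: [593.9, 18.1, 103.1]
tool_rot: [[0.996, 0.087, 0.0], [0.087, -0.996, 0.0], [0.0, -0.0, -1.0]]
contact_force: [-2.9, 0.3, -3.4]
opening: 34.6
grip_force: 55.0
```

{"name": "move_arm", "arguments": {"plan": "0.0015 0 0 0 0.3; 0 0 0 0 0.3; 0 0 0 0 0.3"}}

```text
clock: 14.38
eef_pos: [595.4, 18.2, 103.1]
tool_rot: [[0.996, 0.087, 0.0], [0.087, -0.996, 0.0], [0.0, -0.0, -1.0]]
contact_force: [-3.4, -0.6, -1.9]
opening: 35.0
grip_force: 55.0
```

{"name": "move_arm", "arguments": {"plan": "0.0015 0 0 0 0.3; 0 0 0 0 0.3; 0 0 0 0 0.3"}}

```text
clock: 14.63
eef_pos: [596.9, 18.3, 103.1]
tool_rot: [[0.996, 0.087, 0.0], [0.087, -0.996, 0.0], [0.0, -0.0, -1.0]]
contact_force: [-1.9, -0.5, -4.5]
opening: 34.7
grip_force: 55.0
```

{"name": "move_arm", "arguments": {"plan": "0.0015 0 0 0 0.3; 0 0 0 0 0.3; 0 0 0 0 0.3"}}

```text
clock: 14.88
eef_pos: [597.5, 18.4, 102.9]
tool_rot: [[0.996, 0.087, -0.002], [0.087, -0.996, -0.0], [-0.002, -0.0, -1.0]]
contact_force: [-7.7, -0.1, -0.8]
opening: 34.8
grip_force: 55.0
```

{"name": "move_arm", "arguments": {"plan": "0.0015 0 0 0 0.3; 0 0 0 0 0.3; 0 0 0 0 0.3"}}

```text
clock: 15.13
eef_pos: [597.9, 18.5, 102.6]
tool_rot: [[0.996, 0.087, -0.005], [0.087, -0.996, -0.0], [-0.005, -0.0, -1.0]]
contact_force: [-11.8, -2.1, 1.4]
opening: 34.5
grip_force: 55.0
```

{"name": "move_arm", "arguments": {"plan": "0.001 0 0.0005 0 0.3; 0 0 0 0 0.3; 0 0 0 0 0.3"}}

```text
clock: 15.38
eef_pos: [598.5, 18.5, 102.2]
tool_rot: [[0.996, 0.087, -0.006], [0.087, -0.996, -0.0], [-0.006, -0.0, -1.0]]
contact_force: [-15.5, -1.6, 3.7]
opening: 34.5
grip_force: 55.0
```

{"name": "move_arm", "arguments": {"plan": "0 0 0 0 0.6; 0 0 0 0 0.6; 0 0 0 0 0.6; 0 0 0 0 0.6; 0 0 -0.02 0 0.6"}}

```text
clock: 15.8
eef_pos: [599.6, 18.8, 120.1]
tool_rot: [[0.996, 0.087, -0.004], [0.087, -0.996, 0.0], [-0.004, -0.001, -1.0]]
contact_force: [-1.0, -0.6, -0.3]
opening: 55.3
grip_force: 0.0
```

{"name": "move_arm", "arguments": {"plan": "0 0 -0.035 0 0.6; 0 0 -0.035 0 0.6; 0 0 -0.035 0 0.6; -0.04 0 0 0 0.6; -0.04 0 0 0 0.6"}}

```text
clock: 16.22
eef_pos: [522.5, 11.6, 229.9]
tool_rot: [[0.996, 0.088, 0.007], [0.088, -0.996, -0.0], [0.007, 0.001, -1.0]]
contact_force: [-0.3, 0.4, -0.2]
opening: 56.0
grip_force: 0.0
```

{"name": "move_arm", "arguments": {"plan": "-0.04 0 0 0 0; -0.04 0 0 0 0; -0.04 0 0 0 0; -0.04 0 0 0 0; 0 0 0 0 0"}}

```text
clock: 16.63
eef_pos: [356.2, -2.1, 227.2]
tool_rot: [[0.996, 0.087, -0.002], [0.087, -0.996, 0.0], [-0.002, -0.0, -1.0]]
contact_force: [2.3, -0.2, -0.9]
opening: 27.3
grip_force: 0.0
```

Run:
```python
from h import *
o=manip.observe();print(o['clock'],o['eef_pos'],o['qpos'].round(1))
for n in ("top","scene"):
    W,p=cloud(n); x,y,h=W[...,0],W[...,1],W[...,2]
    for name,zr,xr in(("cart",(115,132),(480,690)),("hous",(96,110),(670,730))):
        m=(x>xr[0])&(x<xr[1])&(y>-60)&(y<90)&(h>zr[0])&(h<zr[1])
        if m.sum()>20: r=cv2.minAreaRect(W[m][:,:2].astype(np.float32)); print(n,name,m.sum(),np.round(r[0],1),np.round(r[1],1),round(r[2],1),np.median(h[m]))
    o=(p[...,0]>140)&(p[...,1]<100)&(p[...,2]<80)&(x>350)&(x<600)&(y<0)&(y>-200)&(h<115)
    print("orange",o.sum(),np.nanmedian(W[o],0).round(1),W[o&(h>92)].mean(0).round(1))
    b=p[120:290,170:340,::-1]; cv2.imwrite(f"pics/{n}3.png",cv2.resize(b,None,fx=3.4,fy=3.4,interpolation=cv2.INTER_CUBIC))
```

```text
16.6333 [356.21440278  -2.08387738 227.21712136] [ -7.8  -0.5 120.7  -0.   59.9  77.2]
top cart 277 [620.   21.3] [105.1  36.1] 5.5 122.38378097488207
top hous 258 [693.6  33.7] [120.1  54.2] 80.2 103.83531562128275
orange 0 [nan nan nan] [nan nan nan]
scene cart 373 [596.4  19.6] [155.3  41.9] 3.6 120.29399875066161
scene hous 203 [692.3  36.5] [116.3  56. ] 79.4 102.09037034841577
orange 37 [437.4 -67.6  70.9] [436.1 -69.1  93.4]
  return np.nanmean(a, axis, out=out, keepdims=keepdims)
<stdin>:9: RuntimeWarning: Mean of empty slice.
  ret = um.true_divide(
```

View pics/scene3.png

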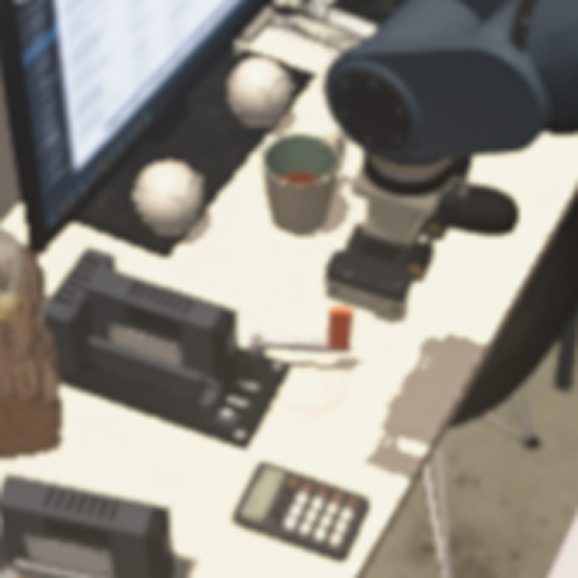

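The scene picture shows the cartridge home in the dock, at about (140,320) in the crop. The keeper tab is still open at (340,328), clear of the gripper. I'll turn the tool to push on the tab's outer face.

{"name": "move_arm", "arguments": {"plan": "0 0 0 -7.11 0; 0 0 0 -7.11 0; 0 0 0 -7.11 0; 0 0 0 -7.11 0; 0 0 0 -7.11 0"}}

```text
clock: 17.15
eef_pos: [363.5, -2.3, 228.0]
tool_rot: [[0.756, 0.655, 0.002], [0.655, -0.756, -0.0], [0.001, 0.001, -1.0]]
contact_force: [0.1, 0.3, -0.3]
opening: 0.3
grip_force: 0.0
```

{"name": "move_arm", "arguments": {"plan": "0 0 0 -7.11 0; 0 0 0 -7.11 0; 0 0 0 -7.11 0; 0 0 0 -7.11 0; 0 0 0 -7.11 0"}}

```text
clock: 17.57
eef_pos: [363.4, -2.3, 227.9]
tool_rot: [[0.234, 0.972, 0.001], [0.972, -0.234, -0.0], [0.0, 0.001, -1.0]]
contact_force: [0.5, 0.6, 0.5]
opening: 0.3
grip_force: 0.0
```

{"name": "move_arm", "arguments": {"plan": "0 0 0 -7.11 0; 0 0 0 -7.11 0; 0 0 0 -7.11 0; 0 0 0 -7.11 0; 0 0 0 -7.11 0"}}

```text
clock: 17.98
eef_pos: [363.5, -2.3, 227.9]
tool_rot: [[-0.375, 0.927, 0.001], [0.927, 0.375, -0.0], [-0.001, 0.001, -1.0]]
contact_force: [1.3, 0.2, 0.3]
opening: 0.8
grip_force: 0.0
```

{"name": "move_arm", "arguments": {"plan": "0 0 0 0 0; 0 0 0 0 0; 0 0 0 0 0"}}

```text
clock: 18.23
eef_pos: [362.4, -2.2, 227.7]
tool_rot: [[-0.365, 0.931, 0.0], [0.931, 0.365, -0.0], [-0.0, 0.0, -1.0]]
contact_force: [0.2, 0.1, 0.4]
opening: 0.4
grip_force: 0.0
```

{"name": "move_arm", "arguments": {"plan": "-0.0303 0.0114 0 0 0; -0.0303 0.0114 0 0 0; -0.0303 0.0114 0 0 0; -0.0303 0.0114 0 0 0; 0 0 0 0 0"}}

```text
clock: 18.65
eef_pos: [452.0, -101.4, 227.6]
tool_rot: [[-0.364, 0.931, 0.002], [0.931, 0.364, -0.001], [-0.002, 0.001, -1.0]]
contact_force: [-0.8, 1.4, -1.1]
opening: 0.7
grip_force: 0.0
```

{"name": "move_arm", "arguments": {"plan": "0 0 0.038 0 0; 0 0 0.038 0 0; 0 0 0.038 0 0; 0 0 0.038 0 0; 0 0 0 0 0"}}

```text
clock: 19.07
eef_pos: [445.5, -96.9, 70.2]
tool_rot: [[-0.366, 0.93, -0.009], [0.93, 0.366, 0.003], [0.006, -0.008, -1.0]]
contact_force: [-1.3, 0.5, -0.9]
opening: 0.3
grip_force: 0.0
```

{"name": "move_arm", "arguments": {"plan": "0 0 0 0 0; 0 0 0 0 0; 0 0 0 0 0"}}

```text
clock: 19.32
eef_pos: [450.2, -98.4, 77.9]
tool_rot: [[-0.368, 0.93, 0.004], [0.93, 0.368, -0.001], [-0.002, 0.003, -1.0]]
contact_force: [-0.2, -0.1, 0.6]
opening: 0.3
grip_force: 0.0
```

Run:
```python
from h import *
o=manip.observe();print(o['eef_pos'],o['contact_force'])
W,p=cloud("scene")
cv2.imwrite("pics/s4.png",cv2.resize(p[150:290,190:340,::-1],None,fx=4,fy=4,interpolation=cv2.INTER_CUBIC))
```

```text
[450.18480599 -98.42270367  77.94389754] [-0.16096342 -0.05542784  0.57832892]
```

View pics/s4.png

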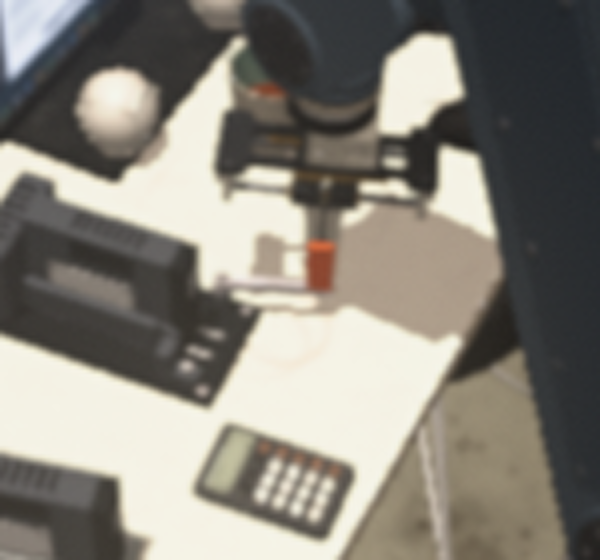

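{"name": "move_arm", "arguments": {"plan": "0.009 0 0 0 0; 0.008 0 0 0 0; 0 0 0 0 0; 0 0 0 0 0"}}

```text
clock: 19.7
eef_pos: [442.5, -81.7, 76.0]
tool_rot: [[-0.37, 0.929, 0.0], [0.929, 0.37, -0.0], [-0.0, 0.0, -1.0]]
contact_force: [-0.5, 0.8, -0.7]
opening: 0.3
grip_force: 0.0
```

{"name": "move_arm", "arguments": {"plan": "0.0105 -0.0013 0 7 0; 0.0105 -0.0013 0 7 0; 0.0105 -0.0013 0 7 0; 0 0 0 0 0; 0 0 0 0 0"}}

```text
clock: 20.12
eef_pos: [431.0, -52.9, 75.8]
tool_rot: [[-0.017, 1.0, 0.0], [1.0, 0.017, -0.0], [-0.0, 0.0, -1.0]]
contact_force: [0.9, 0.7, 0.5]
opening: 0.5
grip_force: 0.0
```

{"name": "move_arm", "arguments": {"plan": "0.0105 -0.0013 0 7 0; 0.0105 -0.0013 0 7 0; 0.0105 -0.0013 0 7 0; 0.0105 -0.0013 0 7 0; 0 0 0 0 0"}}

```text
clock: 20.53
eef_pos: [433.5, -10.6, 75.7]
tool_rot: [[0.46, 0.888, 0.001], [0.888, -0.46, 0.0], [0.0, 0.0, -1.0]]
contact_force: [-0.1, -0.0, -0.3]
opening: 0.4
grip_force: 0.0
```

{"name": "move_arm", "arguments": {"plan": "0.0105 -0.0013 0 7 0; 0.0105 -0.0013 0 7 0; 0.0105 -0.0013 0 7 0; 0.0105 -0.0013 0 7 0; 0 0 0 0 0"}}

```text
clock: 20.95
eef_pos: [455.5, 25.0, 75.8]
tool_rot: [[0.822, 0.57, 0.001], [0.57, -0.822, -0.0], [0.001, 0.001, -1.0]]
contact_force: [0.5, -0.6, -0.5]
opening: 0.5
grip_force: 0.0
```

Run:
```python
from h import *
o=manip.observe();print(o['eef_pos'],o['contact_force'])
W,p=cloud("scene"); x,y,h=W[...,0],W[...,1],W[...,2]
m=(p[...,0]>140)&(p[...,1]<100)&(p[...,2]<80)&(x>400)&(x<600)&(y<120)&(y>-200)&(h<115)&(h>30)
print(m.sum(),np.nanmedian(W[m],0))
cv2.imwrite("pics/s5.png",cv2.resize(p[150:290,190:340,::-1],None,fx=4,fy=4,interpolation=cv2.INTER_CUBIC))
```

```text
[455.52294312  25.0078288   75.75211004] [ 0.52508657 -0.55553874 -0.48844693]
0 [nan nan nan]
  return np.nanmean(a, axis, out=out, keepdims=keepdims)
```

View pics/s5.png

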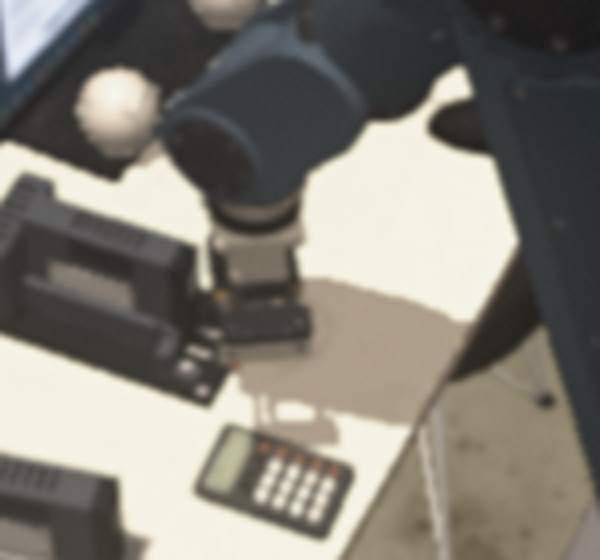

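The tab's orange edge shows just ahead of the fingers, at about (233,367), so the bar is swinging with the tool.

{"name": "move_arm", "arguments": {"plan": "0.0105 -0.0013 0 7 0; 0.0105 -0.0013 0 7 0; 0.0075 -0.0009 0 5 0; 0 0 0 0 0; 0 0 0 0 0"}}

```text
clock: 21.42
eef_pos: [477.3, 40.8, 75.5]
tool_rot: [[0.961, 0.278, -0.0], [0.278, -0.961, -0.0], [-0.0, 0.0, -1.0]]
contact_force: [-0.3, -0.3, 0.4]
opening: 0.6
grip_force: 0.0
```

{"name": "move_arm", "arguments": {"plan": "0.0045 -0.0006 0 3 0; 0 0 0 0 0; 0 0 0 0 0"}}

```text
clock: 21.67
eef_pos: [481.4, 42.8, 75.6]
tool_rot: [[0.974, 0.225, -0.0], [0.225, -0.974, -0.0], [-0.0, -0.0, -1.0]]
contact_force: [-0.1, 0.4, 0.4]
opening: 0.3
grip_force: 0.0
```

{"name": "move_arm", "arguments": {"plan": "0.0045 -0.0006 0 3 0; 0 0 0 0 0; 0 0 0 0 0"}}

```text
clock: 21.92
eef_pos: [485.8, 44.7, 75.6]
tool_rot: [[0.985, 0.172, -0.0], [0.172, -0.985, -0.0], [-0.0, 0.0, -1.0]]
contact_force: [-0.0, 0.6, -1.0]
opening: 0.3
grip_force: 0.0
```

{"name": "move_arm", "arguments": {"plan": "0.003 0 0 2 0; 0 0 0 0 0; 0 0 0 0 0"}}

```text
clock: 22.17
eef_pos: [488.9, 45.3, 75.7]
tool_rot: [[0.991, 0.136, 0.0], [0.136, -0.991, -0.0], [0.0, 0.0, -1.0]]
contact_force: [0.3, -0.1, -0.3]
opening: 0.5
grip_force: 0.0
```

{"name": "move_arm", "arguments": {"plan": "0.003 0 0 2 0; 0 0 0 0 0; 0 0 0 0 0"}}

```text
clock: 22.42
eef_pos: [492.0, 45.7, 75.7]
tool_rot: [[0.995, 0.101, 0.0], [0.101, -0.995, -0.0], [0.0, 0.0, -1.0]]
contact_force: [-0.2, -0.0, -0.2]
opening: 0.6
grip_force: 0.0
```

{"name": "move_arm", "arguments": {"plan": "0.003 0 0 0.5 0; 0 0 0 0 0; 0 0 0 0 0"}}

```text
clock: 22.67
eef_pos: [495.1, 46.1, 75.7]
tool_rot: [[0.996, 0.091, 0.0], [0.091, -0.996, 0.0], [0.0, 0.0, -1.0]]
contact_force: [1.0, -0.1, -0.2]
opening: 0.2
grip_force: 0.0
```

{"name": "move_arm", "arguments": {"plan": "0.003 0 0 0 0; 0 0 0 0 0; 0 0 0 0 0"}}

```text
clock: 22.92
eef_pos: [497.5, 46.4, 75.5]
tool_rot: [[0.996, 0.09, -0.001], [0.09, -0.996, -0.0], [-0.001, -0.0, -1.0]]
contact_force: [-4.0, -0.4, 1.3]
opening: 0.4
grip_force: 2.0
```

Run:
```python
from h import *
o=manip.observe();print(o['eef_pos'],o['contact_force'])
for n in("top","scene"):
    W,p=cloud(n); x,y,h=W[...,0],W[...,1],W[...,2]
    q=p.astype(int); m=(q[...,0]-q[...,1]>60)&(x>440)&(x<540)&(y<90)&(y>-100)&(h<115)&(h>25)
    print(n,m.sum(),np.nanmedian(W[m],0) if m.any() else '')
    if n=="scene": cv2.imwrite("pics/s6.png",cv2.resize(p[170:270,200:320,::-1],None,fx=5,fy=5,interpolation=cv2.INTER_CUBIC))
```

```text
[497.46189003  46.36931989  75.46956198] [-4.02616519 -0.41359463  1.31038482]
top 0 
scene 0
```

View pics/s6.png

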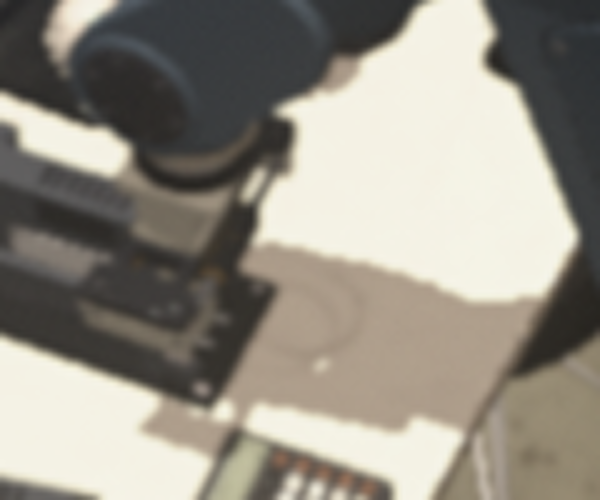

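{"name": "move_arm", "arguments": {"plan": "0.0025 0 0 0 0; 0 0 0 0 0; 0 0 0 0 0"}}

```text
clock: 23.27
eef_pos: [497.8, 46.5, 75.3]
tool_rot: [[0.996, 0.09, -0.006], [0.09, -0.996, -0.0], [-0.006, -0.0, -1.0]]
contact_force: [-16.0, -1.2, 11.5]
opening: 0.3
grip_force: 8.2
```

{"name": "move_arm", "arguments": {"plan": "0.0025 0 0 0 0; 0 0 0 0 0; 0 0 0 0 0"}}

```text
clock: 23.52
eef_pos: [498.2, 46.7, 75.1]
tool_rot: [[0.996, 0.09, -0.011], [0.09, -0.996, -0.0], [-0.011, -0.001, -1.0]]
contact_force: [-28.5, -2.2, 21.0]
opening: 0.3
grip_force: 14.1
```

The force rises sharply at x of about 497.5, which is where the bar should be shut. I'll back off and check.

{"name": "move_arm", "arguments": {"plan": "-0.01 0 0 0 0; -0.03 0 0 0 0; -0.03 0 -0.03 0 0; -0.02 0 -0.04 0 0; 0 0 -0.04 0 0"}}

```text
clock: 23.93
eef_pos: [411.5, 38.8, 182.5]
tool_rot: [[0.996, 0.09, -0.004], [0.09, -0.996, 0.0], [-0.004, -0.0, -1.0]]
contact_force: [2.1, -0.8, 0.3]
opening: 0.3
grip_force: 0.0
```

{"name": "move_arm", "arguments": {"plan": "-0.03 -0 -0.02 0 0; -0.035 0 0 0 0; -0.035 0 0 0 0; 0 0 0 0 0; 0 0 0 0 0"}}

```text
clock: 24.35
eef_pos: [315.4, 29.8, 203.0]
tool_rot: [[0.996, 0.09, 0.003], [0.09, -0.996, -0.0], [0.003, 0.0, -1.0]]
contact_force: [0.5, 0.8, 0.6]
opening: 0.1
grip_force: 0.0
```

Run:
```python
from h import *
o=manip.observe();print(o['clock'],o['eef_pos'],o['contact_force'])
for n in("top","scene"):
    W,p=cloud(n); x,y,h=W[...,0],W[...,1],W[...,2]
    q=p.astype(int); m=(q[...,0]-q[...,1]>60)&(x>440)&(x<540)&(y<90)&(y>-100)&(h<115)&(h>25)
    print(n,m.sum(),np.nanmedian(W[m],0) if m.any() else '')
    if n=="scene": cv2.imwrite("pics/s7.png",cv2.resize(p[170:330,160:320,::-1],None,fx=3.7,fy=3.7,interpolation=cv2.INTER_CUBIC))
    for X0,X1,Y0,Y1 in((400,640,150,420),(500,680,-40,80)):
        M=((x>X0)&(x<X1)&(y>Y0)&(y<Y1)&(h>110)&(h<130)).astype(np.uint8)
        l,lab,st,_=cv2.connectedComponentsWithStats(M,connectivity=4)
        for k in range(1,l):
            if st[k,4]>80: r=cv2.minAreaRect(W[lab==k][:,:2].astype(np.float32)); print(n,np.round(r[0],1),np.round(r[1],1),round(r[2],1))
```

```text
24.35 [315.42491362  29.82607775 202.96232942] [0.52414545 0.82254495 0.62809258]
top 17 [508.40842336  48.20245288  98.62986656]
top [530.5 260.8] [157.4  35.7] 15.1
top [595.4  19.1] [158.1  35.8] 5.1
scene 21 [509.33524002  48.05935368  96.46467993]
scene [531.9 261.5] [158.1  39.3] 16.0
scene [596.1  21.5] [154.1  40.5] 5.6
```

View pics/s7.png

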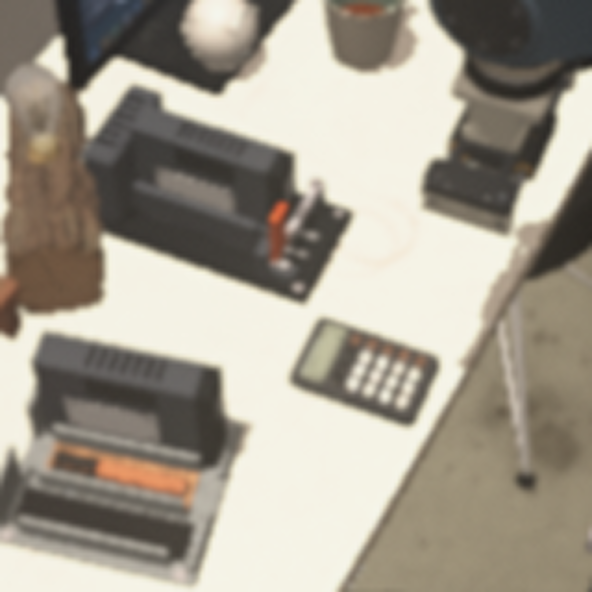

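The picture shows the tab at (278,235), with the bar across the mouth. The measured tab position (509,48) matches the shut position, well past the catch. The cartridge is home and upright, the blank is standing in the rack, and nothing else has moved.

```bash
python3 -c "
from plant import manip
print(manip.close_job())"
```

```text
the job is handed in; nothing more can be done
None
```

Job handed in at about 24.5 s of the 61 s allowed: `cartridge_a` was the heavy one (about 8 N against 2.5 N for `cartridge_b`). It is pushed home to the dock's stop, bezel outermost, with the keeper bar shut past its catch, and the blank is still standing in the rack.

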